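Start up the bench in order

ROBOT

A 6-joint arm with a two-finger parallel gripper is mounted at the origin on a cart in front of the work surface, level with it; the furniture and walls round the work are solid. World frame = base frame: x ahead of the robot, y to its left, z up, the work surface at z = 0. Lengths are in m, angles in rad, forces in N, time in s.
With the tool pointing down it reaches from about 0.35 to 0.775 m from the base axis. Payload 5.5 kg.
Tool frame: the origin (TCP) lies where the fingers leave the gripper's body, on its centre line; the fingertips stand env.tip_reach ahead of it and the grasp point (between the pads) lies 54 mm ahead of it (env.tip_reach is the distance from the TCP to the fingertips, in m); z points along the fingers, y is the line along which they close (so a half turn about z gives the same grasp; the last joint's range is limited). The gripper opens to 85 mm and grips with 20 to 120 N. Pads are 22 mm wide; open, the fingers measure 114 mm over their backs; the gripper's body (76 mm by 85 mm) begins 54 mm behind the grasp point. The pads swing forward as they close: fully open they stand 13 mm farther back than shut.
Start: joints at [-1.268, 0.313, 0.046, 1.304, 0, 1.431], TCP at [0.246, -0.52, 0.304] pointing down, gripper open.
Joint ranges: [-2.76, 2.76], [-0.86, 1.69], [-1.03, 1.26], [-2.2, 2.34], [-1.47, 1.5], [-3.14, 3.14]. Speed limits (rad/s): [2.57, 2.57, 3.14, 3.14, 3.14, 3.14].

INTERFACE

Orientations are given as a unit quaternion [w, x, y, z].
In Python, from workcell import status, optics, hand_in, env gives the robot as it stands.
- The arm moves only by the shell command python3 -m handwheel 'ROWS' [FORCE]. ROWS is a JSON object whose one key "deltas" holds a list of rows, each a list of 5 numbers: the opening, from -1 (shut) to 1 (fully open), then the shift along the tool's x, y, z in units of 40 mm (1.0 is 40 mm), then the turn about the tool's z in units of 10 degrees (1.0 is 10 degrees). In form: {"deltas": [[jaw, x, y, z, roll], ...]}. A call has 1 to 20 rows; each row shifts and turns the commanded pose from where the row before left it, along the tool's axes as they then stand; what a row does not reach is not made up. A row lasts 1/8 s, in which the tool goes at most 62.5 mm and 10.7 degrees, less where a joint would pass 70% of its speed; a pose out of reach is approached as far as the arm can. A call is refused whole if a number of a shift passes 1 or a number of a turn 1, either way. A call with a gripper value outside its range is refused whole. The fingers move at their own pace and stop on an object; FORCE is the grip in N (left out, the last holds). Time passes only in rows, so rows that do not move let the fingers close. It gives the time, the measured TCP pose, the force, the opening and the grip force at its end, in the units of the state.
- status.get_state(): the state, without advancing time (a new reading comes with each control period).
- optics.read_camera(name): name is "scene" or "side" or "wrist"; returns a dict with "frame" (420x560x3 uint8, red, green, blue), "depth" (420x560 float32, m along the optical axis (not along the pixel's ray), 0 where there is no reading), "vfov" (degrees; the focal length in pixels is half the picture's height over the tangent of half this angle, whatever the lens; pixels are square), "cx", "cy" (the principal point, pixels), "origin" and "attitude" of the camera in the world. Camera axes: x right, y down, z forward; pixel columns grow to the right and rows downward; lengths in m; the calibration is good to about 2 mm. A picture is of the moment at which its call begins.
- hand_in(): hands the job in; it is judged then, once.
The state is a dict: "clock": time; "joint_pos": joint angles; "qvel": joint speeds; "tau": joint torques, N m; "tcp_pos": TCP position; "orientation": TCP orientation; "wrist_force": force on the tool from outside, world axes, zero at the start; "ft_torque": the same for the moment, N m; "finger_gap": finger opening in m; "grip_force": force on a finger pad.
Only numpy, scipy, OpenCV 4.12 (cv2) and the standard library are available. Lean on these libraries where they do the work, as an engineer would, in place of code of your own. Each camera call takes 0.05 s, during which the arm holds its last target. There are 200 camera calls.

TASK

Three loose switch boxes on the worktop start the bench's equipment. With the fingertips, gently press each box's key straight down to its stop, where it stays: first the round key, then the square key, then the long bar key. Only press: do not lift or shove the boxes, and leave everything else where it is.

Things in the scene. Friction and masses are not known exactly. Their poses are not given: they have to be found in the camera images.
- round_box: Loose white switch box, 72 (x) x 92 (y) x 42 mm high, 0.6 to 1 kg, on a rubber foot; in the middle of its top a grey round key, 38 mm across. Origin: centre of the underside, z up.
- round_top (a point): Centre of the top face of the round key; moves with the key: 62 mm above the worktop when up, 54 mm when it is down and let go (it then still stands 12 mm proud of the box). The key's cap is sprung: under the finger it also gives up to 8 mm, 1.5 N per mm, and rises again when let go, so press about 2 to 7 mm lower than 54 mm.
- round_key (a joint): How far that key is pushed in, without the give of its sprung cap, m: 0 up, 0.008 fully in, at its stop. About 3 N moves it (a little more when fast); it has no return spring and stays where it is left. More than 25 N would harm it.
- square_box: Loose white switch box, 72 (x) x 92 (y) x 42 mm high, 0.6 to 1 kg, on a rubber foot; in the middle of its top a grey square key, 34 x 34 mm. Origin: centre of the underside, z up.
- square_top (a point): Centre of the top face of the square key; moves with the key: 62 mm above the worktop when up, 54 mm when it is down and let go (it then still stands 12 mm proud of the box). The key's cap is sprung: under the finger it also gives up to 8 mm, 1.5 N per mm, and rises again when let go, so press about 2 to 7 mm lower than 54 mm.
- square_key (a joint): How far that key is pushed in, without the give of its sprung cap, m: 0 up, 0.008 fully in, at its stop. About 3 N moves it (a little more when fast); it has no return spring and stays where it is left. More than 25 N would harm it.
- bar_box: Loose white switch box, 72 (x) x 92 (y) x 42 mm high, 0.6 to 1 kg, on a rubber foot; in the middle of its top a grey long narrow bar key, 22 x 68 mm, its length along the box's y. Origin: centre of the underside, z up.
- bar_top (a point): Centre of the top face of the bar key; moves with the key: 62 mm above the worktop when up, 54 mm when it is down and let go (it then still stands 12 mm proud of the box). The key's cap is sprung: under the finger it also gives up to 8 mm, 1.5 N per mm, and rises again when let go, so press about 2 to 7 mm lower than 54 mm.
- bar_key (a joint): How far that key is pushed in, without the give of its sprung cap, m: 0 up, 0.008 fully in, at its stop. About 3 N moves it (a little more when fast); it has no return spring and stays where it is left. More than 25 N would harm it.
- bench_timer: Bystander: small flat white bench timer, 62 x 66 x 19 mm, loose, behind the boxes. Origin: centre of the underside.
- pen: Bystander: marker pen, 135 mm long (its y), 16 mm thick, lying loose in front of the boxes. Origin: centre of the underside.
- caps_box: Bystander: smoked clear box of spare caps, 72 x 102 x 49 mm, loose, behind the boxes. Origin: centre of the underside.
There are look-alikes about, which are no part of the job. Leave any yellow look-alike of the round_box alone.

How it is judged:
On the way, in this order (a step that is already met when the one before it is completed fails the run):
1. the round key is pressed down (value of joint round_key above 0.0065 m), for 0.1 s.
2. the square key is pressed down (value of joint square_key above 0.0065 m), for 0.1 s.
3. the bar key is pressed down (value of joint bar_key above 0.0065 m), for 0.1 s.
At the end, for the whole second after the job is handed in: All three keys are down (more than 6.5 of their 8 mm), pressed in the order round, square, bar; the boxes stand upright, at rest, and they and the bystanders are within 20 mm of where they began (value of joint each of round_key, square_key, bar_key above 0.0065 m and distance of each of round_box, square_box, bar_box, bench_timer, pen, caps_box from where it was at the start of the episode below 0.02 m and angle between each of round_box, square_box, bar_box's own z axis and vertical below 0.1 rad and linear speed of each of round_box, square_box, bar_box below 0.02 m/s); the robot touches nothing.
It fails at once if a key goes down before its turn (round, square, bar) ((value of joint square_key above 0.003 m and value of joint round_key below 0.006 m) or (value of joint bar_key above 0.003 m and value of joint square_key below 0.006 m)).
It fails at once if a key or box is pressed with more than 25 N (contact force between any of the arm, the fingers and round_box above 25 N or contact force between any of the arm, the fingers and square_box above 25 N or contact force between any of the arm, the fingers and bar_box above 25 N).
It fails at once if a box is lifted more than 8 mm (height (world z) of any of round_box, square_box, bar_box above 0.008 m).
It fails at once if a box is shoved more than 20 mm or tipped (not (distance of round_box from where it was at the start of the episode below 0.02 m) or not (angle between round_box's own z axis and vertical below 0.1 rad) or not (distance of square_box from where it was at the start of the episode below 0.02 m) or not (angle between square_box's own z axis and vertical below 0.1 rad) or not (distance of bar_box from where it was at the start of the episode below 0.02 m) or not (angle between bar_box's own z axis and vertical below 0.1 rad)).
It fails at once if a bystander is moved more than 20 mm (not (distance of bench_timer from where it was at the start of the episode below 0.02 m) or not (distance of pen from where it was at the start of the episode below 0.02 m) or not (distance of caps_box from where it was at the start of the episode below 0.02 m)).
It also fails if it takes over 48 s, if anything falls off the work surface, if the arm or the gripper's body presses on something with over 40 N, if the wrist force passes 120 N, or if a joint passes its speed limit or range.

## Working session

There is one attempt and no reset: what is moved stays moved. The work goes in short steps, Python scripts to look and compute and a shell command to move; the robot and the scene stay as the last step left them, time stands still between calls to the robot, and variables do not carry over. Pictures are saved under pics/ and viewed, at most 10 in all, crops included, and the job is handed in when it is done.

```bash
mkdir -p pics; cat > h.py <<'E'
import numpy as np, cv2
from workcell import status, optics, env
def cam(n):
    c=optics.read_camera(n); c['f']=c['frame'].shape[0]/2/np.tan(np.radians(c['vfov'])/2)
    from scipy.spatial.transform import Rotation as R
    a=np.array(c['attitude'])
    c['R']=a if a.shape==(3,3) else R.from_quat(a[[1,2,3,0]]).as_matrix(); return c
def cloud(c):
    v,u=np.mgrid[:c['frame'].shape[0],:c['frame'].shape[1]]; d=c['depth']
    p=np.stack([(u-c['cx'])/c['f']*d,(v-c['cy'])/c['f']*d,d],-1)
    return p@c['R'].T+np.array(c['origin'])
def onplane(c,u,v,z):
    r=c['R']@np.array([(u-c['cx'])/c['f'],(v-c['cy'])/c['f'],1]); o=np.array(c['origin'])
    return o+r*(z-o[2])/r[2]
def save(n,im): cv2.imwrite('pics/'+n,im[...,::-1])
E
python3 - <<'E'
from h import *
for n in ['scene','side']:
    c=cam(n); save(n+'0.png',c['frame']); print(n,c['origin'],c['attitude'],c['vfov'],c['cx'],c['cy'],(c['depth']>0).mean())
s=status.get_state(); print(s, env.tip_reach)
E
```

```text
scene [-0.39540802  0.59584951  0.79110094] [ 0.21370993 -0.36545073  0.79248977 -0.43901457] 43.81063299873991 271.2979115131801 201.37121190908 0.9959353741496598
side [ 0.56662483 -0.98531863  0.81743712] [-0.4159715   0.90883465  0.03120384 -0.0036891 ] 56.57806054749168 276.34425497970534 208.1090304819611 0.9962585034013606
{'clock': 0.1, 'joint_pos': array([-1.26760016e+00,  3.13927920e-01,  4.50746819e-02,  1.30355506e+00,
       -2.77100958e-05,  1.43118317e+00]), 'qvel': array([ 0.0001423 , -0.00256702,  0.00189549, -0.00049632,  0.00138776,
       -0.00077886]), 'tau': array([ 2.38312437e-03, -4.81724131e+01,  2.99244046e+01,  1.26860462e-02,
       -6.95082076e-05,  1.76452755e-05]), 'tcp_pos': array([ 0.24625517, -0.5192349 ,  0.3030891 ]), 'orientation': array([-8.02157225e-04,  9.75589628e-01,  2.19600154e-01, -7.96578618e-05]), 'wrist_force': array([-0.34893556, -0.1190289 ,  0.92393793]), 'ft_torque': array([-0.02278813, -0.04119291,  0.04300286]), 'grip_force': 0.0, 'finger_gap': 0.08533197165369386} 0.0726
```

View pics/scene0.png

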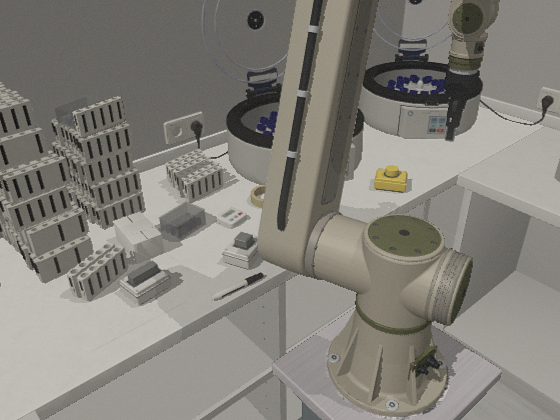

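View pics/side0.png

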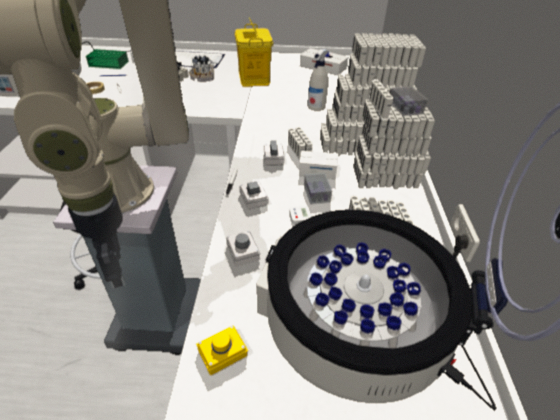

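Candidates in the side view: white box with round key (242,240), yellow look-alike (222,345) which I leave alone, white box with square key (253,188), white box with bar key (273,152). In the scene view the bar is at (145,278), the square at (242,246), and the round box is hidden behind the arm. I choose the three white ones. Next I take a close crop and measure.

```bash
python3 - <<'E'
from h import *
for n,bs in [('side',{'round':(215,215,50,60),'square':(232,168,42,42),'bar':(258,130,32,40)}),('scene',{'square':(215,225,50,45),'bar':(115,250,65,52)})]:
    c=cam(n); P=cloud(c); 
    if n=='side': save('crop.png',cv2.resize(c['frame'][125:280,195:345],None,fx=4,fy=3.8,interpolation=cv2.INTER_CUBIC))
    for k,(x,y,w,h) in bs.items():
        p=P[y:y+h,x:x+w]; z=p[...,2]
        m=(z>.053)&(z<.07); q=p[m]; 
        r=cv2.minAreaRect((q[:,:2]*1000).astype(np.float32))
        b=p[(z>.034)&(z<.07)]; rb=cv2.minAreaRect((b[:,:2]*1000).astype(np.float32))
        print(n,k,m.sum(),np.median(q,0).round(4),'key',np.round(r[0]),np.round(r[1]),round(r[2],1),'box',np.round(rb[0]),np.round(rb[1]),round(rb[2],1))
E
```

```text
side round 131 [ 0.4428 -0.2463  0.0605] key [ 442. -242.] [36. 36.] 6.7 box [ 443. -243.] [67. 88.] 24.1
side square 93 [ 0.4492 -0.0091  0.0608] key [449.  -6.] [35. 39.] 27.4 box [449.  -4.] [66. 92.] 25.0
side bar 75 [0.499  0.2367 0.0603] key [513. 281.] [154.  41.] 73.7 box [502. 273.] [167.  81.] 82.8
scene square 150 [ 0.4423 -0.0009  0.0604] key [444.  -2.] [34. 40.] 29.7 box [445.  -2.] [69. 93.] 23.1
scene bar 329 [0.4938 0.2482 0.0601] key [543. 249.] [127.  68.] 9.0 box [532. 243.] [150.  92.] 1.2
```

View pics/crop.png

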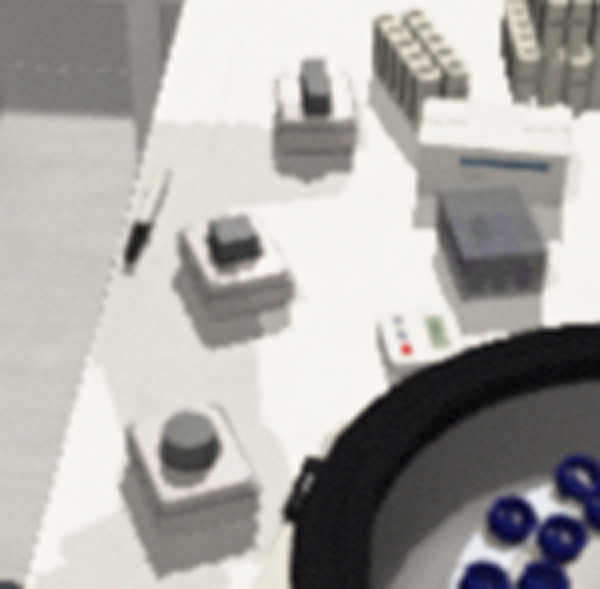

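The crop confirms the white boxes: round key (190,440), square (235,240), bar (315,85). Now I refine the bar and check clearances.

```bash
python3 - <<'E'
from h import *
from scipy.spatial.transform import Rotation as R
side,scene=cam('side'),cam('scene')
K={'round':(.4425,-.243),'square':(.446,-.004),'bar':(.496,.245)}
for n,c in [('side',side),('scene',scene)]:
    P=cloud(c)
    for k,(x,y) in K.items():
        d=np.hypot(P[...,0]-x,P[...,1]-y); z=P[...,2]
        q=P[(d<.045)&(z>.056)&(z<.068)]
        if len(q)<20: continue
        r=cv2.minAreaRect((q[:,:2]*1000).astype(np.float32))
        ext=(q[:,:2].min(0)+q[:,:2].max(0))/2
        t=P[(d<.3)&(d>.045)&(z>.09)&(P[...,0]>.3)]
        dd=np.hypot(t[:,0]-x,t[:,1]-y); i=dd.argsort()[:3] if len(t) else []
        print(n,k,len(q),np.round(r[0],1),np.round(r[1]),round(r[2],1),'z',np.percentile(q[:,2],90).round(4),'tall near',[(t[j].round(3).tolist()) for j in i])
s=status.get_state(); T=R.from_quat(s['orientation'][[1,2,3,0]]).as_matrix(); print(T.round(3))
d=np.array([.4425,-.243,.0])-s['tcp_pos']; print((T.T@d)[:2]/.04)
E
```

```text
side round 115 [ 442.  -242.6] [36. 37.] 37.5 z 0.0624 tall near [[0.539, -0.309, 0.128], [0.541, -0.309, 0.132], [0.537, -0.317, 0.129]]
side square 83 [448.   -5.2] [33. 36.] 20.9 z 0.0632 tall near []
side bar 64 [499.1 241. ] [22. 75.] 4.1 z 0.0624 tall near [[0.7, 0.284, 0.108], [0.699, 0.289, 0.118], [0.699, 0.289, 0.114]]
scene square 136 [446.   -2.7] [36. 39.] 25.1 z 0.0626 tall near []
scene bar 231 [493.7 242.8] [25. 69.] 8.5 z 0.0626 tall near [[0.692, 0.289, 0.094], [0.695, 0.289, 0.09], [0.695, 0.287, 0.098]]
[[ 0.904  0.428 -0.   ]
 [ 0.428 -0.904  0.001]
 [ 0.    -0.001 -1.   ]]
[ 7.3921202  -4.13908468]
```

```bash
python3 -m handwheel '{"deltas":[[-1,0.924,-0.517,0,0],[-1,0.924,-0.517,0,0],[-1,0.924,-0.517,0,0],[-1,0.924,-0.517,0,0],[-1,0.924,-0.517,0,0],[-1,0.924,-0.517,0,0],[-1,0.924,-0.517,0,0],[-1,0.924,-0.517,0,0],[-1,0,0,0.46,-0.925],[-1,0,0,0.46,-0.925],[-1,0,0,0.46,-0.925],[-1,0,0,0.46,-0.925],[-1,0,0,0.46,-0.925],[-1,0,0,0.46,-0.925],[-1,0,0,0.46,-0.925],[-1,0,0,0,0],[-1,0,0,0,0],[-1,0,0,0,0]]}' 20
python3 - <<'E'
from h import *
from scipy.spatial.transform import Rotation as R
s=status.get_state(); print(R.from_quat(s['orientation'][[1,2,3,0]]).as_matrix().round(3),s['joint_pos'].round(2))
for n in ['side','scene']:
    c=cam(n); save(n+'1.png',c['frame'])
    P=cloud(c)
    d=np.hypot(P[...,0]-s['tcp_pos'][0],P[...,1]-s['tcp_pos'][1])
    q=P[(d<.04)&(P[...,2]>.07)&(P[...,2]<.2)]; print(n,len(q),np.percentile(q[:,2],[0,2,5]).round(4))
c=cam('side'); save('s1.png',cv2.resize(c['frame'][160:290,190:310],None,fx=4.5,fy=4.5))
E
```

```text
clock: 2.55
tcp_pos: [0.4431, -0.2438, 0.176]
orientation: [0.001, 0.707, 0.707, 0.0]
wrist_force: [-0.2, -0.4, 0.4]
finger_gap: -0.0001
grip_force: 0.0
[[-0.001  1.     0.001]
 [ 1.     0.001 -0.001]
 [-0.001  0.001 -1.   ]] [-0.66  0.26 -0.36  0.96 -0.    0.91]
side 539 [0.104  0.1118 0.1176]
scene 333 [0.1029 0.1078 0.1141]
```

View pics/s1.png

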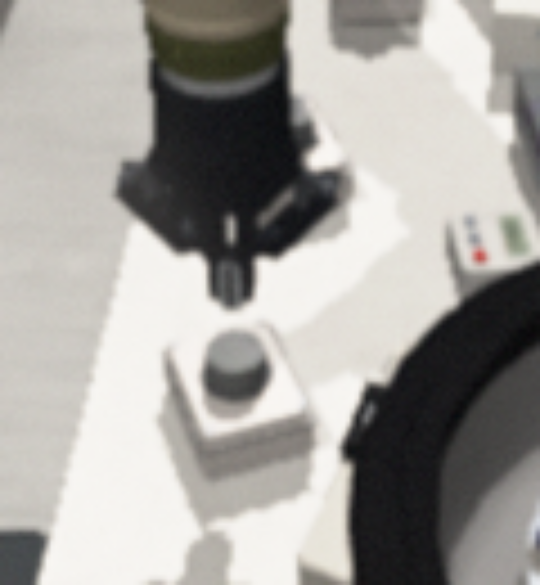

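The shut fingertips (230,300 in the crop) stand over the round key (235,360), so I press.

```bash
python3 -m handwheel '{"deltas":[[-1,0,0,0.3,0],[-1,0,0,0.3,0],[-1,0,0,0.3,0],[-1,0,0,0,0],[-1,0,0,0.05,0],[-1,0,0,0.05,0],[-1,0,0,0.05,0],[-1,0,0,0.05,0],[-1,0,0,0.05,0],[-1,0,0,0.05,0],[-1,0,0,0.05,0],[-1,0,0,0.05,0],[-1,0,0,0,0],[-1,0,0,0,0]]}'
```

```text
clock: 4.45
tcp_pos: [0.4429, -0.2436, 0.1233]
orientation: [0.0, 0.706, 0.708, 0.0]
wrist_force: [-0.3, 0.5, 4.7]
finger_gap: -0.0003
grip_force: 2.4
```

```bash
python3 -m handwheel '{"deltas":[[-1,0,0,0.04,0],[-1,0,0,0,0],[-1,0,0,0,0]]}'; python3 -m handwheel '{"deltas":[[-1,0,0,-0.1,0],[-1,0,0,-0.3,0],[-1,0,0,-0.6,0],[-1,0,0,-0.6,0],[-1,0,0,0,0],[-1,0,0,0,0]]}'
python3 - <<'E'
from h import *
c=cam('side');P=cloud(c);s=status.get_state()
for k,(x,y) in {'round':(.4425,-.243),'square':(.446,-.004),'bar':(.496,.245)}.items():
    d=np.hypot(P[...,0]-x,P[...,1]-y);z=P[...,2]; q=z[(d<.013)&(z>.045)&(z<.07)]; print(k,len(q),np.median(q).round(4))
    dx=np.array({'round':(.442,-.243),'square':(.447,-.004),'bar':(.496,.242)}[k])-s['tcp_pos'][:2]; print('tool x,y',dx[1]/.04,dx[0]/.04)
E
```

```text
clock: 4.82
tcp_pos: [0.4429, -0.2436, 0.122]
orientation: [0.0, 0.706, 0.708, 0.0]
wrist_force: [0.0, -0.2, 6.3]
finger_gap: -0.0
grip_force: 3.4
clock: 5.58
tcp_pos: [0.4422, -0.2431, 0.1849]
orientation: [-0.001, 0.706, 0.708, -0.0]
wrist_force: [0.5, 0.5, -0.7]
finger_gap: -0.0
grip_force: 0.0
round 50 0.0533
tool x,y -0.001603113809604123 -0.0005588918492976935
square 6 0.0606
tool x,y 5.973396886190396 0.12444110815070242
bar 21 0.0619
tool x,y 12.123396886190395 1.349441108150702
```

Round key is down (0.0533, force rose past 4.7 N at the stop). Next the square key.

```bash
python3 -m handwheel '{"deltas":[[-1,0.85,0.02,0,0],[-1,0.85,0.02,0,0],[-1,0.85,0.02,0,0],[-1,0.85,0.02,0,0],[-1,0.85,0.02,0,0],[-1,0.86,0.01,0,0],[-1,0.86,0.01,0,0],[-1,0,0,0.4,0],[-1,0,0,0.3,0],[-1,0,0,0,0],[-1,0,0,0,0]]}'
python3 - <<'E'
from h import *
c=cam('scene');P=cloud(c);s=status.get_state()
save('s2.png',cv2.resize(c['frame'][180:290,190:310],None,fx=4.5,fy=4.5))
E
```

```text
clock: 7.0
tcp_pos: [0.4469, -0.005, 0.1574]
orientation: [-0.0, 0.707, 0.708, -0.0]
wrist_force: [0.5, 0.1, -0.8]
finger_gap: 0.0001
grip_force: 0.0
```

View pics/s2.png

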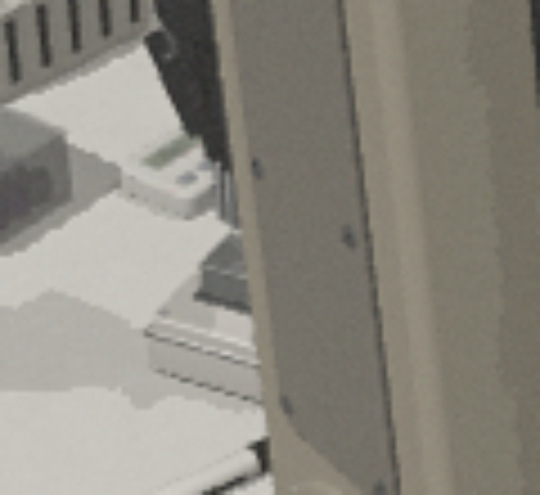

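The fingertip (228,200) stands just above the square key (225,260), partly hidden by the arm. I press.

```bash
python3 -m handwheel '{"deltas":[[-1,0,0,0.24,0],[-1,0,0,0.23,0],[-1,0,0,0,0],[-1,0,0,0.05,0],[-1,0,0,0.05,0],[-1,0,0,0.05,0],[-1,0,0,0.05,0],[-1,0,0,0.05,0],[-1,0,0,0.05,0],[-1,0,0,0.05,0],[-1,0,0,0.05,0],[-1,0,0,0.03,0],[-1,0,0,0,0],[-1,0,0,0,0],[-1,0,0,0,0]]}'
```

```text
clock: 8.93
tcp_pos: [0.4471, -0.0046, 0.1218]
orientation: [0.0, 0.706, 0.708, 0.0]
wrist_force: [-1.4, 1.0, 6.6]
finger_gap: 0.0001
grip_force: 3.5
```

Force of 6.6 N at tip height 0.049 matches the stop. I lift and go to the bar (tool x +6.15, y +1.22).

```bash
python3 -m handwheel '{"deltas":[[-1,0,0,-0.1,0],[-1,0,0,-0.3,0],[-1,0,0,-0.6,0],[-1,0,0,-0.5,0],[-1,0.88,0.175,0,0],[-1,0.88,0.175,0,0],[-1,0.88,0.175,0,0],[-1,0.88,0.175,0,0],[-1,0.88,0.175,0,0],[-1,0.88,0.175,0,0],[-1,0.88,0.175,0,0],[-1,0,0,0.3,0],[-1,0,0,0.3,0],[-1,0,0,0,0],[-1,0,0,0,0]]}'
python3 - <<'E'
from h import *
c=cam('side');P=cloud(c);z=P[...,2]
for k,(x,y) in {'round':(.4425,-.243),'square':(.446,-.004)}.items():
    d=np.hypot(P[...,0]-x,P[...,1]-y); q=z[(d<.016)&(z>.045)&(z<.07)]; print(k,len(q),np.median(q).round(4))
c=cam('scene'); save('s3.png',cv2.resize(c['frame'][210:310,90:210],None,fx=4.5,fy=4.5))
E
```

```text
clock: 10.8
tcp_pos: [0.4953, 0.241, 0.1574]
orientation: [-0.0, 0.707, 0.707, -0.0]
wrist_force: [-0.3, -0.3, 0.5]
finger_gap: -0.0002
grip_force: 0.0
round 81 0.0534
square 51 0.0529
```

View pics/s3.png

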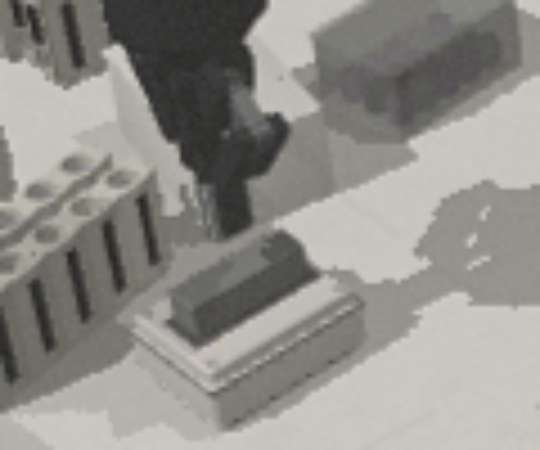

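Square key is down. The fingertips (225,215) hang about 22 mm above the middle of the bar (240,275), so I press.

```bash
python3 -m handwheel '{"deltas":[[-1,0,0,0.24,0],[-1,0,0,0.23,0],[-1,0,0,0,0],[-1,0,0,0.05,0],[-1,0,0,0.05,0],[-1,0,0,0.05,0],[-1,0,0,0.05,0],[-1,0,0,0.05,0],[-1,0,0,0.05,0],[-1,0,0,0.05,0],[-1,0,0,0.05,0],[-1,0,0,0.03,0],[-1,0,0,0,0],[-1,0,0,0,0],[-1,0,0,0,0]]}'
```

```text
clock: 12.78
tcp_pos: [0.4956, 0.242, 0.122]
orientation: [0.0, 0.706, 0.708, 0.0]
wrist_force: [-1.6, -0.1, 7.4]
finger_gap: 0.0002
grip_force: 3.4
```

```bash
python3 -m handwheel '{"deltas":[[-1,0,0,-0.1,0],[-1,0,0,-0.3,0],[-1,0,0,-0.7,0],[-1,0,0,-0.8,0],[-1,0,0,-0.8,0],[-1,0,0,-0.5,0],[-1,0,0,0,0],[-1,0,0,0,0],[-1,0,0,0,0]]}'
python3 - <<'E'
from h import *
for n in ['side','scene']:
  c=cam(n);P=cloud(c);z=P[...,2]
  for k,(x,y) in {'round':(.4425,-.243),'square':(.446,-.004),'bar':(.496,.242)}.items():
    d=np.hypot(P[...,0]-x,P[...,1]-y); q=P[(d<.045)&(z>.048)&(z<.07)]
    if len(q)>10: print(n,k,len(q),np.percentile(q[:,2],80).round(4),cv2.minAreaRect((q[:,:2]*1000).astype(np.float32)))
E
```

```text
clock: 13.9
tcp_pos: [0.4948, 0.2416, 0.2481]
orientation: [-0.0, 0.706, 0.708, -0.001]
wrist_force: [0.1, -1.0, 0.2]
finger_gap: 0.0003
grip_force: 0.0
side round 116 0.054 ((442.84228515625, -242.53665161132812), (32.81132507324219, 37.02274703979492), 6.474369525909424)
side square 80 0.0539 ((447.991455078125, -4.630611419677734), (32.469181060791016, 35.91459655761719), 23.973649978637695)
side bar 70 0.0541 ((497.6408996582031, 239.76638793945312), (21.542715072631836, 72.91464233398438), 7.256998062133789)
scene square 135 0.0539 ((445.4264221191406, -3.0711612701416016), (36.256370544433594, 38.16984558105469), 28.905595779418945)
scene bar 236 0.0538 ((495.6519775390625, 242.1943359375), (28.29057502746582, 68.4072265625), 7.811288356781006)
```

All three keys stand at 54 mm and the boxes have not moved, so I hand in.

```bash
python3 -c "from workcell import hand_in; print(hand_in())"
```

```text
the job is handed in; nothing more can be done
None
```

I pressed the round, square and bar keys to their stops in that order, and all three measured about 54 mm high (down) afterwards; the boxes had not visibly shifted, and I handed the job in at about 14 s, with no verdict returned.

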